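Start the clamp knob of the tape unwinder in its thread and keep hold of it

TASK

A new roll is on the tape unwinder, but its clamp knob only stands loose in the hub. Press the red brake lever down until its catch holds it, so that the turntable cannot turn with the knob; then turn the knob backward (anticlockwise from above) until it drops into the start of the thread, and forward about one full turn. Do not run it home and do not let go: finish while gripping the knob so that I can see to the roll before it is tightened, and leave everything else on the bench where it is.

Things in the scene. Friction and masses are not known exactly. Their poses are not given: they have to be found in the camera images.
- unwinder: blue bench unwinder for tape rolls, fixed: round foot 156 mm across, with a tongue along its own -y under the brake lever. Origin: under the foot's centre, at bench height; z up. The turntable, hub and knob turn about its z axis. The tape roll on the turntable is 104 mm across, its top 76 mm above the bench.
- turntable (a joint): angle of the turntable, rad, growing anticlockwise from above. Until the brake is on it spins freely and the knob drags it round; with the brake latched it holds firm.
- brake_lever (a joint): brake lever angle, rad: about 0 when sprung up, grows as its end is pressed down. It takes 5 to 8 N on the red pad to pass the catch, which snaps over it at about 0.25 (pad 20 mm lower); beyond that the brake shoe resists, some 15 N at 0.28. Let go, it then stays at 0.24 to 0.27; let go earlier, it springs back to about 0.
- lever_pad (a point): top centre of the red round pad (35 mm across) on the lever's end; 86 mm above the bench when up, 66 mm when latched, and 7 mm further out from the hub. The lever's pivot lies 80 mm from the pad towards the hub, 52 mm above the bench. A dark catch housing 70 mm high stands 35 mm to one side, 35 mm nearer the hub than the pad.
- clamp_knob: clamp knob, the bolt: round black grip 42 mm across, 30 mm high, on a steel-grey flange 80 mm across, 6 mm thick, over a white shank 47 mm long with a coarse right-hand thread, pitch 8 mm. Origin: centre of the flange's underside, z up. It stands loose in the hub, leaning up to 4 degrees and up to 3 mm off centre; mass 0.11 to 0.18 kg.
- knob_grip (a point): centre of the knob's black grip, 21 mm above the flange's underside, 15 mm above the flange's top and 15 mm below the grip's top; grip from above, at any yaw, with the fingertips clear of the flange.
- knob_dot (a point): red dot on the flange, 31.5 mm from the axis, above the start of the knob's thread.
- hub_mouth (a point): centre of the hub's threaded mouth, 74 mm above the bench; its axes turn with the turntable, z up. The hub's thread starts at its +x (white line on the turntable). Knob underside above it: 19 to 21 mm at first; turned backward it rises about 1 mm and drops 7 mm to 14 mm once the dot is 0.1 to 0.4 rad anticlockwise of +x, if pushed lightly or let go; then 8 mm lower per forward turn.
- glue_jar: white and yellow glue jar with a blue cap, 58 mm across, 92 mm high, a bystander; origin at its underside's centre
- thread_cone: red thread cone 63 mm across, 113 mm high, a bystander; origin at its underside's centre
- glue_tube: lying white glue tube with blue bands, 141x44x33 mm, a bystander; origin at its underside's centre
There are look-alikes about, which are no part of the job. What is shaped like the clamp_knob but green or turquoise is not meant.

How it is judged:
On the way, in this order (a step that is already met when the one before it is completed fails the run):
1. the brake lever is held down by its catch, with the gripper away from it (value of joint brake_lever above 0.22 rad and distance between the grasp point and lever_pad above 0.06 m), for 0.2 s.
2. turned backward, the knob has dropped into the start of the thread (z of clamp_knob in the frame of hub_mouth between 0.0125 and 0.0168 m and y of knob_dot in the frame of hub_mouth above -0.011 m and x of knob_dot in the frame of hub_mouth above -0.004 m and value of joint brake_lever above 0.22 rad), for 0.1 s.
At the end, for the whole second after the job is handed in: The catch holds the brake lever down (above 0.22 rad), the knob stands straight (within 0.06 rad) and on the hub's axis, its underside 3.6 to 9 mm above the hub's mouth (about 0.7 to 1.3 turns into the thread, not home), still, and the fingers grip it with more than 3 N (value of joint brake_lever above 0.22 rad and z of clamp_knob in the frame of hub_mouth between 0.0036 and 0.009 m and horizontal distance between clamp_knob and hub_mouth below 0.003 m and angle between clamp_knob's own z axis and vertical below 0.06 rad and angular speed of clamp_knob below 0.15 rad/s and contact force between the fingers and clamp_knob above 3 N); the arm keeps its last pose, push and grip.
It fails at once if the knob is turned forward before it has dropped into the thread (x of knob_dot in the frame of hub_mouth below -0.006 m and y of knob_dot in the frame of hub_mouth below 0 m and z of clamp_knob in the frame of hub_mouth between 0.0155 and 0.03 m).
It fails at once if the knob is pulled out of the hub (z of clamp_knob in the frame of hub_mouth above 0.036 m).
It fails at once if the knob is run home (z of clamp_knob in the frame of hub_mouth below 0.0027 m).
It fails at once if another thing on the bench is disturbed (moved more than 30 mm) (distance of any of glue_jar, thread_cone, glue_tube from where it was at the start of the episode above 0.03 m).
It also fails if it takes over 67 s, if anything falls off the work surface, if the arm or the gripper's body presses on something with over 40 N, if the wrist force passes 120 N, or if a joint passes its speed limit or range.

ROBOT

A 6-joint arm with a two-finger parallel gripper is mounted at the origin on the work surface; the furniture and walls round the work are solid. World frame = base frame: x ahead of the robot, y to its left, z up, the work surface at z = 0. Lengths are in m, angles in rad, forces in N, time in s.
With the tool pointing down it reaches from about 0.3 to 0.875 m from the base axis. Payload 6.4 kg.
Tool frame: the origin (TCP) lies on the centre line of the jaws, within the pads' length; the fingertips stand 22 mm ahead of it and the grasp point (between the pads) lies 3 mm ahead of it; z points along the fingers, y is the line along which they close (so a half turn about z gives the same grasp; the last joint's range is limited). The gripper opens to 85 mm and grips with 20 to 120 N. Pads are 22 mm wide; open, the fingers measure 114 mm over their backs; the gripper's body (76 mm by 85 mm) begins 54 mm behind the grasp point. The pads swing forward as they close: fully open they stand 13 mm farther back than shut.
Start: joints at [0.99, 0.181, 1.607, -0, 1.354, -0.206], TCP at [0.21, 0.535, 0.253] pointing down, gripper open.
Joint ranges: [-2.99, 2.99], [-0.89, 2.07], [0.3, 2.58], [-1.14, 4.28], [0, 2.63], [-3.12, 3.12]. Speed limits (rad/s): [2.57, 2.57, 3.01, 3.14, 3.14, 3.14].

INTERFACE

Orientations are given as a unit quaternion [w, x, y, z].
In Python, from bench import ctrl gives the robot as it stands. The module is installed in compiled form; this text tells all that it offers.
- The arm moves only by the tool servo_tool, never from a script. Its argument "commands" is a list of rows, each a list of 3 entries, a list of its own where there are three numbers: the shift along the tool's x, y, z in mm, then the turn about the tool's z in rad, then the finger opening in mm, from 0 to 85.4. In form: [[[dx, dy, dz], turn, jaw], ...]. A call has 1 to 20 rows; each row shifts and turns the commanded pose from where the row before left it, along the tool's axes as they then stand; what a row does not reach is not made up. A row lasts 1/8 s, in which the tool goes at most 62.5 mm and 10.7 degrees, less where a joint would pass 70% of its speed; a pose out of reach is approached as far as the arm can. A call with a gripper value outside its range is refused whole. The fingers move at their own pace and stop on an object; the grip force is fixed at half the most. Time passes only in rows, so rows that do not move let the fingers close. It gives the time, the measured TCP pose, the force, the opening and the grip force at its end, in the units of the state.
- ctrl.get_obs(): the state, without advancing time (a new reading comes with each control period).
- ctrl.camera(name): name is "scene" or "top" or "wrist"; returns a dict with "color" (420x560x3 uint8, red, green, blue), "z_map" (420x560 float32, m along the optical axis (not along the pixel's ray), 0 where there is no reading), "fx", "fy", "cx", "cy" (pixels), "R" (3x3) and "t" (3): a world point X has camera coordinates R X + t. Camera axes: x right, y down, z forward; pixel columns grow to the right and rows downward; lengths in m; the calibration is good to about 2 mm. A picture is of the moment at which its call begins.
- ctrl.hand_in(): hands the job in; it is judged then, once.
The state is a dict: "time_s": time; "q": joint angles; "dq": joint speeds; "joint_efforts": joint torques, N m; "eef_pos": TCP position; "eef_rot": TCP orientation; "wrist_force": force on the tool from outside, world axes, zero at the start; "torque": the same for the moment, N m; "opening": opening from 0.0 (shut) to 1.0 (fully open); "grasp_force": force on a finger pad.
Only numpy, scipy, OpenCV 4.12 (cv2) and the standard library are available. Lean on these libraries where they do the work, as an engineer would, in place of code of your own. Each camera call takes 0.05 s, during which the arm holds its last target. There are 200 camera calls.

## Working session

There is one attempt and no reset: what is moved stays moved. The work goes in short steps, Python scripts to look and compute and a tool call to move; the robot and the scene stay as the last step left them, time stands still between calls to the robot, and variables do not carry over. Pictures are saved under pics/ and viewed, at most 10 in all, crops included, and the job is handed in when it is done.

Besides the shell and the picture viewer there is one more tool, called as name(argument=value, ...), one argument or row to a line, values as JSON. servo_tool: Moves the arm, as the interface text tells. Its arguments: {"type":"object","properties":{"commands":{"type":"array"}},"required":["commands"]}

```bash
mkdir -p pics
cat > h.py <<'E'
import numpy as np, cv2
from bench import ctrl
def cam(n):
    return ctrl.camera(n)
def pts(c):
    h,w=c["z_map"].shape; u,v=np.meshgrid(np.arange(w),np.arange(h)); z=c["z_map"]
    P=np.stack([(u-c["cx"])/c["fx"]*z,(v-c["cy"])/c["fy"]*z,z],-1)
    return (P-c["t"])@np.asarray(c["R"])
def ray(c,u,v,h):
    R=np.asarray(c["R"]); o=-R.T@c["t"]; d=R.T@np.array([(u-c["cx"])/c["fx"],(v-c["cy"])/c["fy"],1])
    return o+d*(h-o[2])/d[2]
def save(c,n,crop=None,s=1):
    im=c["color"][...,::-1]
    if crop: im=im[crop[1]:crop[3],crop[0]:crop[2]]
    cv2.imwrite("pics/"+n,cv2.resize(im,None,fx=s,fy=s))
E
python3 - <<'E'
from h import *
a=cam("top");b=cam("scene")
im=np.hstack([a["color"],b["color"]])[...,::-1]
cv2.imwrite("pics/a.png",cv2.resize(a["color"][...,::-1],None,fx=1.4,fy=1.4));save(b,"b.png",s=1.4)
o=ctrl.get_obs();print(o["time_s"],o["eef_pos"],o["eef_rot"],o["wrist_force"])
P=pts(a); hsv=cv2.cvtColor(a["color"],cv2.COLOR_RGB2HSV)
m=((hsv[...,0]<8)|(hsv[...,0]>172))&(hsv[...,1]>130)&(hsv[...,2]>80)
n,l,s,c=cv2.connectedComponentsWithStats(m.astype(np.uint8))
for i in range(1,n):
    if s[i,4]>5: print(s[i],c[i],np.median(P[l==i],0))
E
```

```text
0.1 [0.21022142 0.53469836 0.25245588] [-3.03813711e-04  1.86298289e-01  9.82492904e-01 -7.41101684e-04] [ 0.07377761 -1.00263846 -0.12653933]
[404 154  19  26 180] [410.73888889 165.96666667] [ 0.56578132 -0.4156039   0.09205032]
[377 176  15  15 187] [383.93048128 182.88235294] [ 0.53153948 -0.35519563  0.08340477]
[172 296  10  11  80] [176.2125 300.85  ] [0.25786879 0.13471825 0.07374525]
```

View pics/a.png

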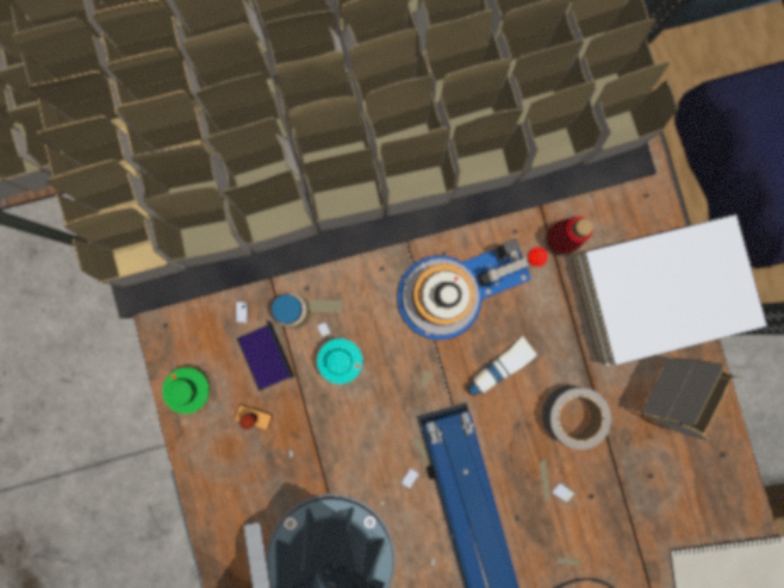

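View pics/b.png

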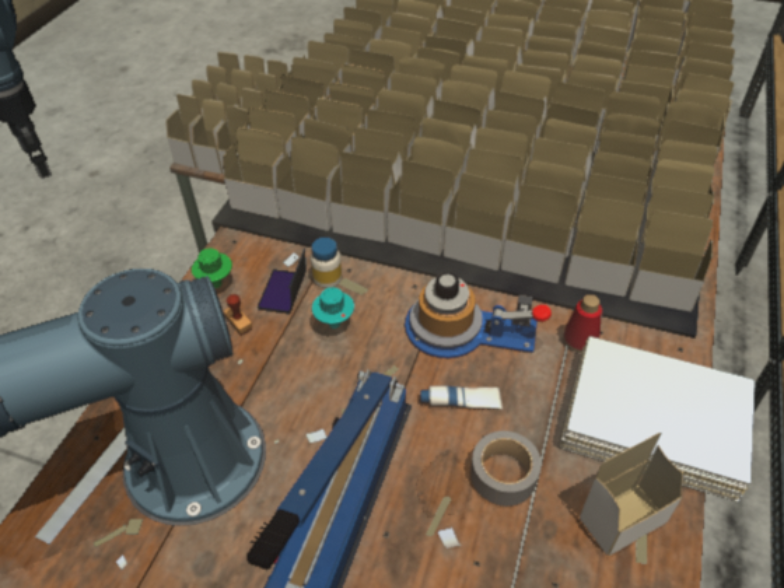

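The top view shows the unwinder with its knob at about (447,293), the red pad at (538,257) and the red cone at (570,235), all in pixels of the enlarged picture. The shelf stands behind the unwinder, and the look-alike knobs are green (185,390) and turquoise (340,362). Next I measure the axis, the dot, the white line and the shelf clearance.

Run:
```python
from h import *
from scipy.optimize import least_squares
a=cam("top");b=cam("scene")
save(a,"c.png",(270,165,400,250),6); save(b,"d.png",(280,185,400,260),6)
def fit(Q):
    r=least_squares(lambda p:np.hypot(Q[:,0]-p[0],Q[:,1]-p[1])-p[2],[*Q[:,:2].mean(0),.04],loss='soft_l1',f_scale=.002);return r.x
for n,c in(("top",a),("scene",b)):
    P=pts(c);hsv=cv2.cvtColor(c["color"],cv2.COLOR_RGB2HSV)
    near=np.hypot(P[...,0]-.48,P[...,1]+.235)<.1
    print(n,np.histogram(P[near][:,2],bins=np.arange(0,.16,.01)))
    m=near&(P[...,2]>.12); print("grip pts",m.sum(),P[m].mean(0) if m.any() else 0, P[m][:,2].max() if m.any() else 0)
    red=((hsv[...,0]<8)|(hsv[...,0]>172))&(hsv[...,1]>110)&(hsv[...,2]>80)&(P[...,2]>.06)&(P[...,2]<.115)
    k,l,s,ce=cv2.connectedComponentsWithStats(red.astype(np.uint8))
    for i in range(1,k):
        if s[i,4]>1: print("red",s[i],ce[i],np.median(P[l==i],0))
P=pts(a);  # obstacles
for y in(-.36,-.3,-.24,-.2):
    s=(abs(P[...,1]-y)<.01)&(P[...,2]>.15)&(P[...,0]>.45)&(P[...,0]<1.2); 
    if s.any(): print(y,"shelf minx",P[s][:,0].min(),"zmax",P[s][:,2].max())
```

```text
top (array([724, 304, 674,  75,  38, 115, 162, 560,   2, 397, 231,   6, 188,
        99,   0]), array([0.  , 0.01, 0.02, 0.03, 0.04, 0.05, 0.06, 0.07, 0.08, 0.09, 0.1 ,
       0.11, 0.12, 0.13, 0.14, 0.15]))
grip pts 287 [ 0.46375875 -0.19599984  0.12911232] 0.1344087315355384
red [404 155  19  22 174] [410.72413793 165.79885057] [ 0.56642249 -0.41431158  0.09298531]
red [376 177  15  14 165] [383.33939394 183.29090909] [ 0.53050061 -0.35293959  0.08438294]
red [171 296  11  11  77] [176.02597403 300.97402597] [0.25736881 0.13502427 0.07414403]
scene (array([707, 190, 535, 149, 121, 216, 221, 369,   8, 316,  82,  44, 161,
        33,   0]), array([0.  , 0.01, 0.02, 0.03, 0.04, 0.05, 0.06, 0.07, 0.08, 0.09, 0.1 ,
       0.11, 0.12, 0.13, 0.14, 0.15]))
grip pts 194 [ 0.46108775 -0.20192674  0.12747003] 0.13436961877777312
red [329 203   3   2   4] [330.   203.25] [ 0.49254718 -0.21705809  0.10016732]
red [162 211   9   7  53] [166.03773585 213.90566038] [0.25281154 0.12937765 0.07164439]
red [411 214  19  23 255] [419.63137255 227.05490196] [ 0.55905264 -0.43648613  0.08290248]
red [380 218  14  12 131] [386.51145038 223.24427481] [ 0.52644165 -0.36150838  0.0823621 ]
-0.36 shelf minx 0.76394259639132 zmax 0.1777605243321348
-0.3 shelf minx 0.7402387559863216 zmax 0.17897319220419708
-0.24 shelf minx 0.726619644358556 zmax 0.179545097067059
-0.2 shelf minx 0.7138237458916005 zmax 0.17886789036773382
```

View pics/c.png

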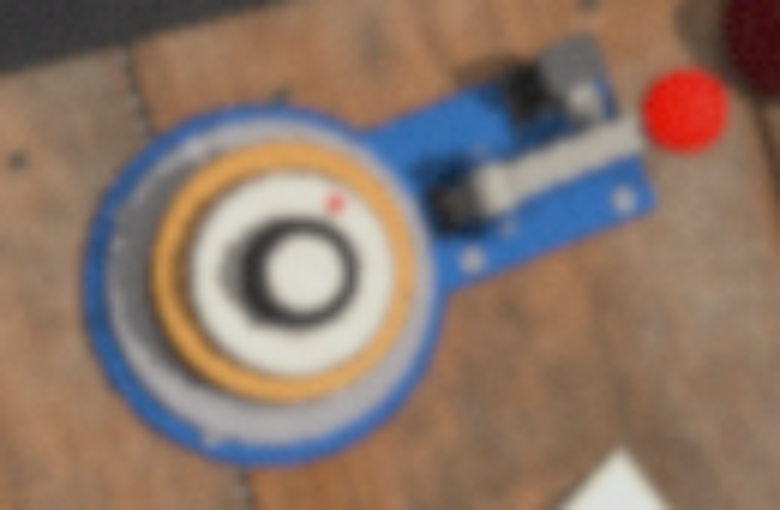

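View pics/d.png

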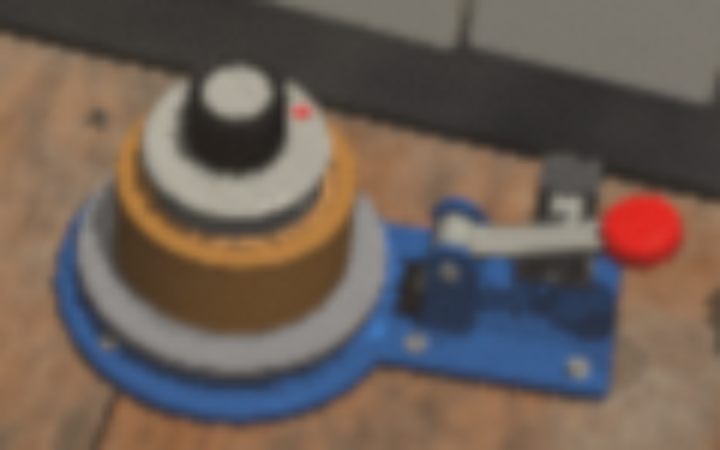

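The crops show the knob cap at c(302,272) and d(240,90), the dot at c(336,204) and d(302,112), and the pad at c(685,110) and d(643,228). The lever is up and the white line is not yet clear. Next I cast rays from both views.

```bash
cat >> h.py <<'E'
def tri(c1,p1,c2,p2):
    A=[];B=[]
    for c,(u,v) in((c1,p1),(c2,p2)):
        R=np.asarray(c["R"]);o=-R.T@c["t"];d=R.T@np.array([(u-c["cx"])/c["fx"],(v-c["cy"])/c["fy"],1]);d/=np.linalg.norm(d)
        M=np.eye(3)-np.outer(d,d);A.append(M);B.append(M@o)
    return np.linalg.lstsq(np.vstack(A),np.hstack(B),rcond=None)[0]
E
python3 - <<'E'
from h import *
a=cam("top");b=cam("scene")
C=lambda x,y:(270+x/6-.4,165+y/6-.4)
D=lambda x,y:(280+x/6-.4,185+y/6-.4)
for n,p,q,h in(("cap",(302,272),(240,90),.130),("dot",(336,204),(302,112),.100),("pad",(685,110),(643,228),.085),("flange",(292,272),(235,145),.1)):
    print(n,ray(a,*C(*p),h),ray(b,*D(*q),h),tri(a,C(*p),b,D(*q)))
# turntable ring / foot ellipse via ray
print("foot",ray(a,*C(264,284),.01))
o=ctrl.get_obs();R=None
w=cam("wrist");print(-np.asarray(w["R"]).T@w["t"],np.asarray(w["R"]),w["fx"],o["eef_pos"])
hs=cv2.cvtColor(a["color"],cv2.COLOR_RGB2HSV);P=pts(a)
m=(hs[...,0]>105)&(hs[...,0]<115)&(hs[...,1]>150)&(np.hypot(P[...,0]-.48,P[...,1]+.22)<.15)
print(P[m&(P[...,2]<.03)].mean(0))
E
```

```text
cap [ 0.46439739 -0.1960817   0.13      ] [ 0.46502212 -0.2013278   0.13      ] [ 0.46600716 -0.19831263  0.12684006]
dot [ 0.49280405 -0.21360623  0.1       ] [ 0.49329091 -0.21644173  0.1       ] [ 0.49375423 -0.2148634   0.09831344]
pad [ 0.53094609 -0.3543765   0.085     ] [ 0.52647983 -0.36131613  0.085     ] [ 0.53302496 -0.3581432   0.07606669]
flange [ 0.4666164  -0.19629673  0.1       ] [ 0.46159227 -0.20246134  0.1       ] [ 0.46779149 -0.19813322  0.09143958]
foot [ 0.46818398 -0.19618275  0.01      ]
[0.14143613 0.56197095 0.37346365] [[ 3.67735368e-01  9.29930243e-01 -6.64836299e-04]
 [ 8.89829766e-01 -3.51670013e-01  2.90742481e-01]
 [ 2.70136423e-01 -1.07507884e-01 -9.56801112e-01]] 289.65101743169316 [0.21039253 0.53494644 0.25296058]
[ 0.49755968 -0.26268059  0.0094513 ]
```

Both views agree: the hub axis is at about (0.467,-0.198) and the pad at about (0.530,-0.356, 86 mm high). They are 0.170 m apart. I now move over to the pad with the jaws shut.

servo_tool(
  commands=[
    [[-20,-23,0],0,0],
    [[-35,-40,0],0,0],
    [[-35,-40,0],0,0],
    [[-35,-40,0],0,0],
    [[-35,-40,0],0,0],
    [[-35,-40,0],0,0],
    [[-35,-40,0],0,0],
    [[-35,-40,0],0,0],
    [[-35,-40,0],0,0],
    [[-35,-40,0],0,0],
    [[-35,-40,0],0,0],
    [[-35,-40,0],0,0],
    [[-35,-40,0],0,0],
    [[-35,-40,0],0,0],
    [[-35,-40,0],0,0],
    [[-35,-40,0],0,0],
    [[-35,-40,0],0,0],
    [[-25,-30,0],0,0],
    [[-12,-15,0],0,0],
    [[0,0,0],0,0],
  ],
)

```text
time_s: 2.85
eef_pos: [0.5253, -0.3507, 0.2527]
eef_rot: [-0.0, 0.187, 0.982, 0.0]
wrist_force: [0.1, 0.4, 0.6]
opening: -0.002
grasp_force: 0.0
```

```bash
cat >> h.py <<'E'
from scipy.spatial.transform import Rotation as Ro
def state():
    o=ctrl.get_obs();q=o["eef_rot"];R=Ro.from_quat([q[1],q[2],q[3],q[0]]).as_matrix()
    print("t",o["time_s"],"p",np.round(o["eef_pos"],4),"F",np.round(o["wrist_force"],1),"op",o["opening"],"gf",o["grasp_force"],"q",np.round(o["q"],2))
    return o,R
def to(target):
    o,R=state(); d=R.T@(np.array(target)-o["eef_pos"])*1000; print("tool xyz mm",np.round(d,1)); return d
E
python3 - <<'E'
from h import *
to([.531,-.356,.108])
w=cam("wrist");save(w,"e.png",s=1.4)
hsv=cv2.cvtColor(w["color"],cv2.COLOR_RGB2HSV)
m=((hsv[...,0]<8)|(hsv[...,0]>172))&(hsv[...,1]>130)&(hsv[...,2]>80)
n,l,s,c=cv2.connectedComponentsWithStats(m.astype(np.uint8))
for i in range(1,n):
    if s[i,4]>15: print(s[i],c[i],ray(w,*c[i],.085))
E
```

```text
t 2.85 p [ 0.5253 -0.3507  0.2527] F [0.1 0.4 0.6] op -0.0021865796942324846 gf 0.0 q [-0.78  0.31  1.46 -0.    1.38 -1.97]
tool xyz mm [ -7.3  -2.8 144.7]
[400 111   8   8  42] [403.52380952 114.28571429] [ 0.49514552 -0.20872104  0.085     ]
[255 187  33  33 831] [270.96149218 202.96510229] [ 0.52963335 -0.3577653   0.085     ]
[207 219  41  63 940] [228.91382979 249.12553191] [ 0.56103004 -0.41958998  0.085     ]
```

View pics/e.png

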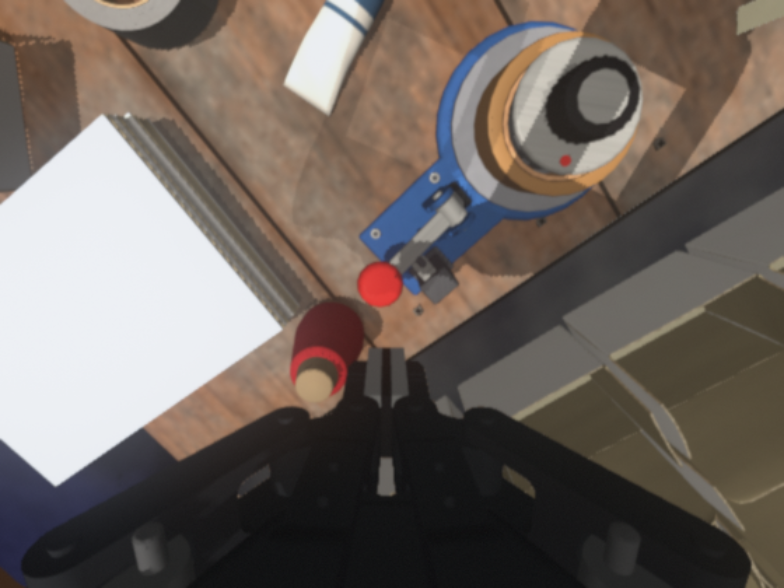

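The wrist view shows the red pad at (380,284) and the cone at (325,350), in enlarged pixels. The pad is at (0.530,-0.357), as measured before. I turn the wide side of the gripper away from the cone and descend to just above the pad.

servo_tool(
  commands=[
    [[0,0,10],0.165,0],
    [[0,0,15],0.165,0],
    [[0,0,20],0.165,0],
    [[0,0,20],0.165,0],
    [[-5,0,25],0,0],
    [[-5,0,25],0,0],
    [[0,0,20],0,0],
    [[0,0,5],0,0],
    [[0,0,0],0,0],
  ],
)

```text
time_s: 4.03
eef_pos: [0.5306, -0.3578, 0.1136]
eef_rot: [-0.0, 0.494, 0.869, 0.0]
wrist_force: [0.1, -0.7, -0.1]
opening: 0.004
grasp_force: 0.0
```

servo_tool(
  commands=[
    [[0,0,5],0,0],
    [[-1,0,5],0,0],
    [[-1,0,5],0,0],
    [[-1,0,5],0,0],
    [[-1,0,4],0,0],
    [[0,0,1],0,0],
    [[0,0,0],0,0],
  ],
)

```text
time_s: 4.9
eef_pos: [0.5325, -0.3614, 0.0881]
eef_rot: [-0.0, 0.495, 0.869, 0.0]
wrist_force: [0.7, -0.4, 1.7]
opening: -0.0
grasp_force: 0.8
```

servo_tool(
  commands=[
    [[0,0,1.5],0,0],
    [[0,0,1],0,0],
    [[0,0,0],0,0],
  ],
)

```text
time_s: 5.28
eef_pos: [0.5327, -0.3617, 0.0869]
eef_rot: [0.0, 0.495, 0.869, -0.0]
wrist_force: [-2.5, 0.8, 8.3]
opening: -0.006
grasp_force: 4.6
```

servo_tool(
  commands=[
    [[0,0,1.5],0,0],
    [[0,0,0.5],0,0],
    [[0,0,0],0,0],
  ],
)

```text
time_s: 5.65
eef_pos: [0.5328, -0.3618, 0.0864]
eef_rot: [0.0, 0.494, 0.869, -0.0]
wrist_force: [-6.5, 3.5, 17.7]
opening: 0.004
grasp_force: 8.9
```

servo_tool(
  commands=[
    [[0,0,-20],0,0],
    [[0,0,-40],0,0],
    [[0,0,-50],0,0],
    [[20,3,-45],0,40],
    [[40,6,-30],0,85],
    [[40,6,0],0,85],
    [[40,6,0],0,85],
    [[25,4,0],0,85],
    [[10,2,0],0,85],
    [[0,0,0],0,85],
  ],
)

```text
time_s: 6.9
eef_pos: [0.4666, -0.1972, 0.2691]
eef_rot: [0.0, 0.494, 0.869, -0.0]
wrist_force: [0.1, 0.1, 0.2]
opening: 0.994
grasp_force: 0.0
```

Run:
```python
from h import *
to([.466,-.198,.112])
w=cam("wrist");save(w,"f.png",s=1.4)
b=cam("scene")
for c in (w,b,cam("top")):
    hsv=cv2.cvtColor(c["color"],cv2.COLOR_RGB2HSV)
    m=((hsv[...,0]<8)|(hsv[...,0]>172))&(hsv[...,1]>130)&(hsv[...,2]>80)
    n,l,s,ce=cv2.connectedComponentsWithStats(m.astype(np.uint8));P=pts(c)
    for i in range(1,n):
        if s[i,4]>2: print(s[i],ce[i],ray(c,*ce[i],.066),ray(c,*ce[i],.1),np.median(P[l==i],0))
```

```text
t 6.9 p [ 0.4666 -0.1972  0.2691] F [0.1 0.1 0.2] op 0.9944576704472388 gf 0.0 q [-0.63  0.01  1.76 -0.    1.37 -1.17]
tool xyz mm [ -0.3  -0.9 157.1]
[246   0   5   7  27] [248.           3.37037037] [ 0.35086983 -0.05411851  0.066     ] [ 0.35904267 -0.06247809  0.1       ] [ 0.34782448 -0.05115529  0.05336922]
[286 222   4   4  13] [287.61538462 223.46153846] [ 0.50019789 -0.22617372  0.066     ] [ 0.49267573 -0.21644958  0.1       ] [ 0.49252492 -0.21592036  0.10182862]
[ 241  304   39   49 1372] [259.11588921 330.43440233] [ 0.54640965 -0.37531489  0.066     ] [ 0.53403044 -0.34991539  0.1       ] [ 0.55215162 -0.39939133  0.05026356]
[162 211   8   6  35] [165.54285714 213.62857143] [0.25631273 0.13560348 0.066     ] [0.23707241 0.10990887 0.1       ] [0.25253064 0.13059067 0.07248675]
[406 214  24  36 475] [417.28631579 232.6       ] [ 0.55457027 -0.43417926  0.066     ] [ 0.52515321 -0.44043251  0.1       ] [ 0.55396638 -0.4343175   0.06525852]
[381 223  14  13 139] [387.0647482  228.67625899] [ 0.52489396 -0.36581814  0.066     ] [ 0.49648947 -0.37440391  0.1       ] [ 0.52781189 -0.36450035  0.06181592]
[411 154   7   3  15] [413.46666667 155.13333333] [ 0.60125049 -0.43401371  0.066     ] [ 0.59390076 -0.42097092  0.1       ] [ 0.59602842 -0.42546405  0.09161726]
[171 297  10  10  66] [175.60606061 301.33333333] [0.25537582 0.13814376 0.066     ] [0.26073602 0.13016138 0.1       ] [0.25695074 0.13582914 0.07376066]
```

View pics/f.png

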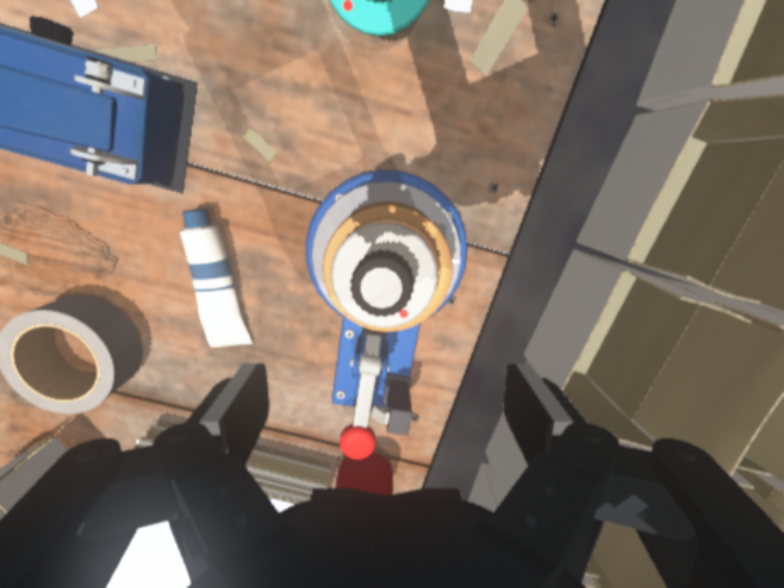

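The pad now sits 20 mm lower than before (depth 0.062 against 0.082), so the lever is latched. I look closer for the white line on the turntable.

Run:
```python
from h import *
w=cam("wrist")
im=w["color"][115:245,210:345,::-1]
im=cv2.resize(im,None,fx=4.5,fy=4.5,interpolation=cv2.INTER_CUBIC)
im=cv2.convertScaleAbs(im,alpha=1.0)
cv2.imwrite("pics/g.png",im)
R=np.asarray(w["R"])
def px(X):
    c=R@X+w["t"];return (c[0]/c[2]*w["fx"]+w["cx"],c[1]/c[2]*w["fy"]+w["cy"])
for r in(.055,.06,.065):print(r,np.round([((u-210)*4.5,(v-115)*4.5) for u,v in[px(np.array([.467+r*np.cos(t),-.198+r*np.sin(t),.022])) for t in np.arange(0,6.28,1.57)]]))
```

```text
0.055 [[459. 392.]
 [399. 129.]
 [128. 199.]
 [202. 455.]]
0.06 [[473. 400.]
 [408. 112.]
 [112. 190.]
 [194. 468.]]
0.065 [[487. 409.]
 [418.  96.]
 [ 96. 181.]
 [185. 482.]]
```

View pics/g.png

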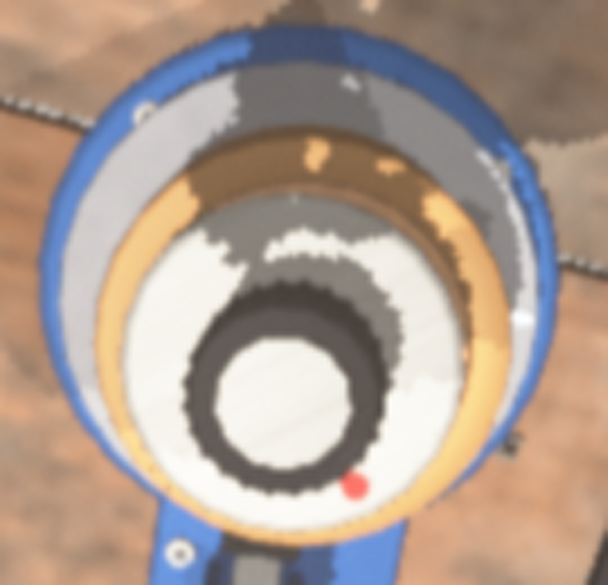

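The brightest mark on the turntable ring, at (522,318), fits a line at about +0.4 rad in the world. The dot at (355,486) is at about -0.58 rad. It therefore needs roughly 1.1 to 1.4 rad backward. I check the cap and axis centres in this view.

Run:
```python
from h import *
w=cam("wrist")
F=lambda x,y:(210+x/4.5-.4,115+y/4.5-.4)
cap=ray(w,*F(283,400),.130);fl=ray(w,*F(293,362),.1);roll=ray(w,*F(303,336),.076);foot=ray(w,*F(297,287),.01);line=ray(w,*F(522,318),.025);dot=ray(w,*F(355,486),.1)
for n in("cap","fl","roll","foot","line","dot"):print(n,eval(n))
for z in (.02,.03):
  l=ray(w,*F(522,318),z)[:2]-[.467,-.198];print(np.hypot(*l),np.arctan2(l[1],l[0]))
d=dot[:2]-fl[:2];print(np.hypot(*d),np.arctan2(d[1],d[0]))
to([*cap[:2],.127])
```

```text
cap [ 0.46367532 -0.19910011  0.13      ]
fl [ 0.46510456 -0.1976182   0.1       ]
roll [ 0.4668826  -0.19592004  0.076     ]
foot [ 0.46583496 -0.19702178  0.01      ]
line [ 0.52410367 -0.16965973  0.025     ]
dot [ 0.49291008 -0.21607358  0.1       ]
0.0647145585194148 0.4450461669391834
0.06280051555702748 0.47678891885411306
0.033372868962322576 -0.5859671655619442
t 7.15 p [ 0.4666 -0.1982  0.2686] F [ 0.5 -0.   0.5] op 1.0002902187520333 gf 0.0 q [-0.64  0.01  1.76 -0.    1.37 -1.17]
tool xyz mm [  0.7  -3.  141.6]
```

servo_tool(
  commands=[
    [[1,0,15],-0.135,85],
    [[0,0,25],-0.135,85],
    [[0,0,30],-0.135,85],
    [[0,0,30],0,85],
    [[0,0,25],0,75],
    [[0,0,12],0,65],
    [[0,0,5],0,55],
    [[0,0,0],0,50],
    [[0,0,0],0,45],
  ],
)

```text
time_s: 8.28
eef_pos: [0.4665, -0.197, 0.1277]
eef_rot: [0.001, 0.31, 0.951, -0.0]
wrist_force: [0.2, 0.1, 0.8]
opening: 0.523
grasp_force: 0.1
```

Run:
```python
from h import *
state()
w=cam("wrist");save(w,"hh.png",s=1.4)
```

```text
t 8.275 p [ 0.4665 -0.197   0.1277] F [0.2 0.1 0.8] op 0.5232391457467654 gf 0.0822587963193655 q [-0.63  0.18  1.88 -0.    1.07 -1.58]
```

View pics/hh.png

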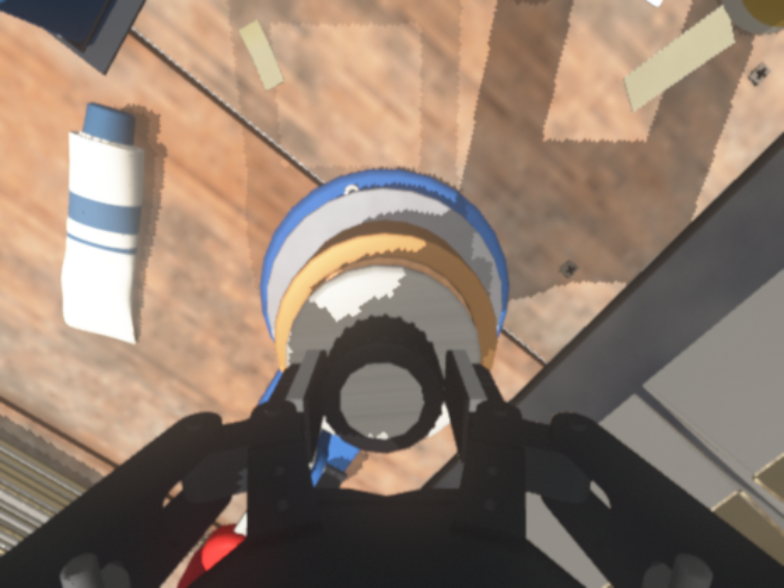

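The grip cap at (382,398) sits between the pads and close to centred. I close on it.

servo_tool(
  commands=[
    [[0,0,0],0,38],
    [[0,0,0],0,30],
    [[0,0,0],0,20],
    [[0,0,0],0,20],
  ],
)

```text
time_s: 8.82
eef_pos: [0.4665, -0.197, 0.1278]
eef_rot: [0.001, 0.31, 0.951, -0.0]
wrist_force: [-2.0, -0.7, 6.8]
opening: 0.475
grasp_force: 60.1
```

servo_tool(
  commands=[
    [[0,0,-0.3],-0.15,20],
    [[0,0,-0.2],-0.15,20],
    [[0,0,-0.2],-0.15,20],
    [[0,0,-0.1],-0.15,20],
    [[0,0,0],-0.15,20],
    [[0,0,0],-0.15,20],
    [[0,0,0],0,20],
  ],
)

```text
time_s: 9.7
eef_pos: [0.4662, -0.1983, 0.1285]
eef_rot: [0.0, -0.136, 0.991, -0.002]
wrist_force: [-3.2, -5.3, 4.3]
opening: 0.472
grasp_force: 60.0
```

servo_tool(
  commands=[
    [[0,0,0],-0.1,20],
    [[0,0,0],-0.1,20],
    [[0,0,0],0,20],
  ],
)

```text
time_s: 10.07
eef_pos: [0.4663, -0.1985, 0.1283]
eef_rot: [0.0, -0.234, 0.972, -0.002]
wrist_force: [-2.1, -6.5, 0.6]
opening: 0.473
grasp_force: 60.5
```

servo_tool(
  commands=[
    [[0,0,0],-0.1,20],
    [[0,0,0],-0.1,20],
    [[0,0,0],0,20],
  ],
)

```text
time_s: 10.45
eef_pos: [0.4664, -0.1987, 0.1282]
eef_rot: [-0.0, -0.329, 0.944, -0.002]
wrist_force: [0.0, -7.1, -1.3]
opening: 0.479
grasp_force: 60.5
```

servo_tool(
  commands=[
    [[0,0,1],0,20],
    [[0,0,1],0,20],
    [[0,0,0],0,20],
  ],
)

```text
time_s: 10.82
eef_pos: [0.4665, -0.1987, 0.1262]
eef_rot: [0.0, -0.329, 0.944, -0.002]
wrist_force: [-0.5, -7.5, -1.4]
opening: 0.473
grasp_force: 60.5
```

It sinks with no resistance, so I lower further.

servo_tool(
  commands=[
    [[0,0,1],0,20],
    [[0,0,1],0,20],
    [[0,0,1],0,20],
    [[0,0,0],0,20],
  ],
)

```text
time_s: 11.32
eef_pos: [0.4665, -0.1987, 0.1233]
eef_rot: [0.0, -0.329, 0.944, -0.002]
wrist_force: [-0.2, -6.6, -1.3]
opening: 0.472
grasp_force: 60.5
```

servo_tool(
  commands=[
    [[0,0,1],0,20],
    [[0,0,0],0,20],
  ],
)

```text
time_s: 11.58
eef_pos: [0.4666, -0.1987, 0.1225]
eef_rot: [0.0, -0.329, 0.944, -0.002]
wrist_force: [0.1, -6.3, -0.0]
opening: 0.474
grasp_force: 61.0
```

servo_tool(
  commands=[
    [[0.3,-0.4,0.7],0,20],
    [[0.3,-0.4,0.5],0,20],
    [[0,0,0],0,20],
  ],
)

```text
time_s: 11.95
eef_pos: [0.4667, -0.1991, 0.1223]
eef_rot: [0.0, -0.329, 0.944, -0.002]
wrist_force: [-3.2, -1.9, 11.1]
opening: 0.478
grasp_force: 61.8
```

Run:
```python
from h import *
state()
for n in("scene","top"):
    c=cam(n);hsv=cv2.cvtColor(c["color"],cv2.COLOR_RGB2HSV)
    m=((hsv[...,0]<8)|(hsv[...,0]>172))&(hsv[...,1]>100)&(hsv[...,2]>80)
    k,l,s,ce=cv2.connectedComponentsWithStats(m.astype(np.uint8))
    for i in range(1,k):
        if s[i,4]>0:
            X=ray(c,*ce[i],.094)
            if np.hypot(X[0]-.466,X[1]+.197)<.2:print(n,s[i],X,pts(c)[l==i].mean(0))
```

```text
t 11.95 p [ 0.4667 -0.1991  0.1223] F [-3.2 -1.9 11.1] op 0.4780673534969052 gf 61.8295955657959 q [-0.64  0.19  1.88 -0.    1.06 -2.88]
scene [381 223  14  13 141] [ 0.50143421 -0.37297634  0.094     ] [ 0.5258166  -0.36560127  0.06505517]
top [377 176  14  13 114] [ 0.53298737 -0.35281328  0.094     ] [ 0.53503599 -0.35642652  0.08245305]
```

The knob dropped from a peak of 0.1285 to 0.1223 and is now seated with 11 N, and the lever is still latched. I turn forward, following the pitch of 1.27 mm/rad.

servo_tool(
  commands=[
    [[0,0,0],0.15,20],
    [[0,0,0],0.15,20],
    [[0,0,0.2],0.15,20],
    [[0,0,0.2],0.15,20],
    [[0,0,0.2],0.15,20],
    [[0,0,0.2],0.15,20],
    [[0,0,0],0,20],
  ],
)

```text
time_s: 12.92
eef_pos: [0.4668, -0.1981, 0.1212]
eef_rot: [0.001, 0.115, 0.993, -0.001]
wrist_force: [-1.6, 0.4, 10.4]
opening: 0.472
grasp_force: 61.6
```

It went 1.1 mm down in 0.9 rad, which matches the pitch. I continue.

servo_tool(
  commands=[
    [[0,0,0.2],0.15,20],
    [[0,0,0.2],0.15,20],
    [[0,0,0.2],0.15,20],
    [[0,0,0.2],0.15,20],
    [[0,0,0.2],0.15,20],
    [[0,0,0.2],0.15,20],
    [[0,0,0.2],0.15,20],
    [[0,0,0.2],0.15,20],
    [[0,0,0.1],0.15,20],
    [[0,0,0.1],0.15,20],
    [[0,0,0],0,20],
  ],
)

```text
time_s: 14.3
eef_pos: [0.4683, -0.198, 0.1194]
eef_rot: [0.002, 0.762, 0.648, 0.002]
wrist_force: [4.6, 1.7, 4.9]
opening: 0.475
grasp_force: 61.0
```

servo_tool(
  commands=[
    [[0,0,0.2],0.15,20],
    [[0,0,0.2],0.15,20],
    [[0,0,0.2],0.15,20],
    [[0,0,0.2],0.15,20],
    [[0,0,0.2],0.15,20],
    [[0,0,0.2],0.15,20],
    [[0,0,0.2],0.15,20],
    [[0,0,0.2],0.15,20],
    [[0,0,0.2],0.15,20],
    [[0,0,0.2],0.15,20],
    [[0,0,0.2],0.15,20],
    [[0,0,0],0,20],
  ],
)

```text
time_s: 15.8
eef_pos: [0.4684, -0.1997, 0.1172]
eef_rot: [0.002, 0.993, -0.12, 0.003]
wrist_force: [4.4, -4.4, 0.9]
opening: 0.472
grasp_force: 60.8
```

```bash
python3 -c "
from h import *
state()"
```

```text
t 15.8 p [ 0.4684 -0.1997  0.1172] F [ 4.4 -4.4  0.9] op 0.47203696422830405 gf 60.7669723033905 q [-0.64  0.2   1.89 -0.    1.05  1.17]
```

servo_tool(
  commands=[
    [[0,0,0.2],0.15,20],
    [[0,0,0.2],0.15,20],
    [[0,0,0.2],0.15,20],
    [[0,0,0.2],0.15,20],
    [[0,0,0.2],0.15,20],
    [[0,0,0.2],0.15,20],
    [[0,0,0.2],0.15,20],
    [[0,0,0.2],0.15,20],
    [[0,0,0.2],0.15,20],
    [[0,0,0.2],0.15,20],
    [[0,0,0.2],0.15,20],
    [[0,0,0],0,20],
    [[0,0,0],0,20],
  ],
)

```text
time_s: 17.42
eef_pos: [0.467, -0.1995, 0.115]
eef_rot: [-0.0, -0.587, 0.81, -0.002]
wrist_force: [-0.7, -4.0, 6.9]
opening: 0.474
grasp_force: 61.4
```

Run:
```python
from h import *
state()
c=cam("scene");save(c,"i.png",(270,150,410,255),5.5)
hsv=cv2.cvtColor(c["color"],cv2.COLOR_RGB2HSV);P=pts(c)
m=((hsv[...,0]<8)|(hsv[...,0]>172))&(hsv[...,1]>130)&(hsv[...,2]>80)&(np.hypot(P[...,0]-.53,P[...,1]+.36)<.025)
print("pad",np.median(P[m],0))
```

```text
t 17.425 p [ 0.467  -0.1995  0.115 ] F [-0.7 -4.   6.9] op 0.47396055356654543 gf 61.3976776599884 q [-0.64  0.21  1.89 -0.    1.04  2.82]
pad [ 0.5280253  -0.36493669  0.06178669]
```

View pics/i.png

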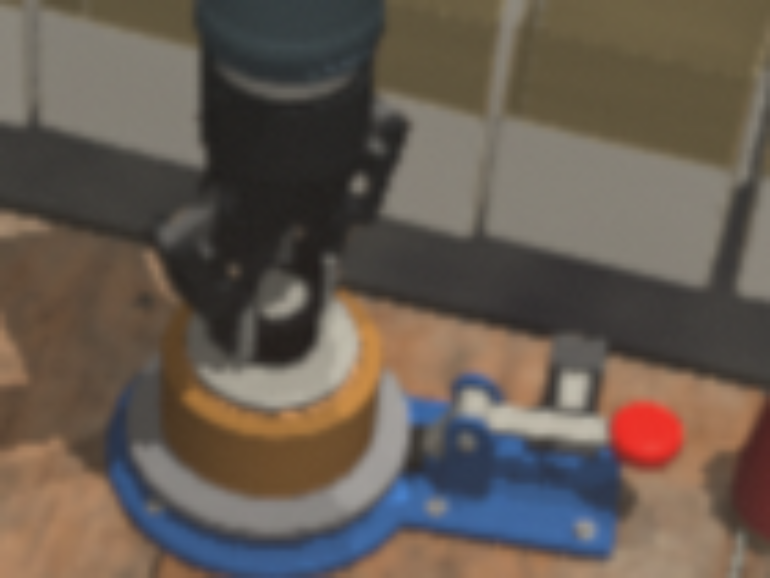

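The picture shows the knob flange (275,350) sitting low and level over the roll, and the pad (645,435) still latched down. The TCP has followed the thread to about 0.9 turn (underside about 7 mm above the mouth), with a grip of 61 N.

```bash
python3 -c "
from bench import ctrl
print(ctrl.hand_in())"
```

```text
the job is handed in; nothing more can be done
None
```

I handed the job in at about 17.5 s of the 67 s: the brake is latched, the knob dropped into the thread and was turned forward about 0.9 turn (underside about 7 mm above the hub's mouth, by estimate), and it is still gripped at 61 N; the hand-in gave no verdict.

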